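Reverse the row of colour bottles for the trainee opposite

TASK

Move the four cocoa-butter colour bottles from the wooden rack to the steel rack in reverse order, so that the trainee across the counter has them in the same sequence: the bottle at the robot's left end of the wooden rack goes into the bay at the robot's right end of the steel rack, and so on along the row. Stand each upright on the floor of its bay without tipping any over, and leave the cup, brush and spatula where they lie.

Things in the scene. Friction and masses are not known exactly. Their poses are not given: they have to be found in the camera images.
- bottle_red_center (a point): red squeeze bottle of cocoa-butter colour, loose, upright: a round body 36 mm in diameter up to 62 mm, a red cap and a small white nozzle, 88 mm high in all, about 0.1 kg. This point is on its axis, half-way up (44 mm above its foot), a good height to grip; z is the bottle's upward axis.
- bottle_yellow_center (a point): yellow squeeze bottle of cocoa-butter colour, loose, upright: a round body 36 mm in diameter up to 62 mm, a yellow cap and a small white nozzle, 88 mm high in all, about 0.1 kg. This point is on its axis, half-way up (44 mm above its foot), a good height to grip; z is the bottle's upward axis.
- bottle_green_center (a point): green squeeze bottle of cocoa-butter colour, loose, upright: a round body 36 mm in diameter up to 62 mm, a green cap and a small white nozzle, 88 mm high in all, about 0.1 kg. This point is on its axis, half-way up (44 mm above its foot), a good height to grip; z is the bottle's upward axis.
- bottle_blue_center (a point): blue squeeze bottle of cocoa-butter colour, loose, upright: a round body 36 mm in diameter up to 62 mm, a blue cap and a small white nozzle, 88 mm high in all, about 0.1 kg. This point is on its axis, half-way up (44 mm above its foot), a good height to grip; z is the bottle's upward axis.
- pad_red: red square floor pad, 53 x 53 x 3 mm, fixed in one bay of the wooden rack; at the start the red bottle stands on it, so it goes on showing where the red bottle came from. Origin at the centre of its underside; axes as the wooden rack's.
- pad_yellow: yellow square floor pad, 53 x 53 x 3 mm, fixed in one bay of the wooden rack; at the start the yellow bottle stands on it, so it goes on showing where the yellow bottle came from. Origin at the centre of its underside; axes as the wooden rack's.
- pad_green: green square floor pad, 53 x 53 x 3 mm, fixed in one bay of the wooden rack; at the start the green bottle stands on it, so it goes on showing where the green bottle came from. Origin at the centre of its underside; axes as the wooden rack's.
- pad_blue: blue square floor pad, 53 x 53 x 3 mm, fixed in one bay of the wooden rack; at the start the blue bottle stands on it, so it goes on showing where the blue bottle came from. Origin at the centre of its underside; axes as the wooden rack's.
- wood_rack: Wooden rack, fixed: the bottles start in it on coloured pads; left or right of the steel rack. Row of 4 square open bays along y, centres at y = -87, -29, 29, 87 mm, each 54 x 54 inside; walls 4 thick, tops 24 above the table; bay floor 8 above it; 62 x 236 overall. Origin: middle of underside. x away from the robot, y to its left, z up, turned up to 15 deg.
- steel_rack: Bare steel rack, fixed, empty at the start, no pads. Row of 4 square open bays along y, centres at y = -87, -29, 29, 87 mm, each 54 x 54 inside; walls 4 thick, tops 24 above the table; bay floor 8 above it; 62 x 236 overall. Origin: middle of underside. x away from the robot, y to its left, z up, turned up to 15 deg.
- cup: bystander: small white tasting cup, 54 mm wide, 50 mm high, loose between the two racks, origin at its foot; stays put.
- brush: bystander: brush, 170 mm long, lying flat about 90 mm beyond the wooden rack, along it, loose, lower than 30 mm, origin under its middle; stays put.
- spatula: bystander: spatula, 200 mm long, lying flat about 90 mm on the robot's side of the steel rack, along it, loose, lower than 30 mm, origin under its middle; stays put.
Things that resemble listed ones, but are neither listed nor needed, are in the scene too. There is more than one size of the part that bears bottle_blue_center; the job needs the smaller.

How it is judged:
By the outcome, as a careful person would: the job done as asked, in the order asked, and still so for the second after the job is handed in, with the robot touching nothing.
It also fails if it takes over 122 s, if anything falls off the work surface, if the arm or the gripper's body presses on something with over 40 N, if the wrist force passes 120 N, or if a joint passes its speed limit or range.

ROBOT

A 6-joint arm with a two-finger parallel gripper is mounted at the origin on the work surface. World frame = base frame: x ahead of the robot, y to its left, z up, the work surface at z = 0. Lengths are in mm, angles in rad, forces in N, time in s.
With the tool pointing down it reaches from about 400 to 925 mm from the base axis. Payload 12.5 kg.
Tool frame: the origin (TCP) lies between the finger pads; the fingertips stand 25 mm ahead of it and the grasp point (between the pads) lies 6 mm ahead of it; z points along the fingers, y is the line along which they close (so a half turn about z gives the same grasp; the last joint's range is limited). The gripper opens to 95 mm and grips with 3 to 60 N. Pads are 20 mm wide; open, the fingers measure 119 mm over their backs; the gripper's body (75 mm by 180 mm) begins 59 mm behind the grasp point.
Start: joints at [-1.389, 0.491, 1.559, -0, 1.092, -0.106], TCP at [177.425, -599.306, 208.961] pointing down, gripper open.
Joint ranges: [-3.1, 3.1], [-0.84, 2.19], [0.05, 2.79], [-1.13, 4.28], [0.06, 2.93], [-2.69, 2.69]. Speed limits (rad/s): [2.22, 2.22, 2.79, 3.14, 3.14, 3.14].

INTERFACE

Orientations are given as [roll, pitch, yaw] about the fixed x, y, z axes, in that order (R = Rz(yaw) Ry(pitch) Rx(roll)).
In Python, from cell import state, read_camera, job_done, cut_out gives the robot as it stands. The module is installed in compiled form; this text tells all that it offers.
- The arm moves only by the tool jog_arm, never from a script. Its argument "motion" is a list of rows, each a list of 2 entries, a list of its own where there are three numbers: the shift along the tool's x, y, z in mm, then the turn about the tool's z in rad. A call has 1 to 5 rows; each row is the pose to reach, as a shift and turn from the pose commanded when the call began, along the tool's axes at that moment; what a row does not reach only later rows make up. A row lasts 1/10 s, in which the tool goes at most 50 mm and 8.59 degrees, less where a joint would pass 70% of its speed; a pose out of reach is approached as far as the arm can. A call with a gripper value outside its range is refused whole. "grip" is the closure, from 0 (fully open) to 1 (shut), set as the call begins (left out, the last holds). The fingers move at their own pace and stop on an object; the grip force is fixed at half the most. Time passes only in rows, so rows that repeat a pose let the fingers close. It gives the time, the measured TCP pose, the force, the opening and the grip force at its end, in the units of the state.
- state(): the state, without advancing time (a new reading comes with each control period).
- read_camera(name): name is "side" or "top"; returns a dict with "img" (420x560x3 uint8, blue, green, red), "vertical_fov" (degrees; the focal length in pixels is half the picture's height over the tangent of half this angle, whatever the lens; pixels are square), "cx", "cy" (the principal point, pixels), "extrinsics" (4x4, takes a point from camera to world coordinates). Camera axes: x right, y up, looking along -z (the intrinsics and any distortion apply to the point x, -y, -z); pixel columns grow to the right and rows downward; lengths in mm; the calibration is good to about 2 mm. A picture is of the moment at which its call begins. There is no depth.
- job_done(): hands the job in; it is judged then, once.
Trained networks look in a picture, given as the dict that the camera call returned (one of the last four; its "shot" number tells which), for a name from the list of things; names that differ only in an ending like _2 or _b are one class to them, and where a whole thing is asked for, a point or a joint stands for the part that bears it (a point fixed in the world has none). Each returns a list of dicts, best first, with "p" (0 to 1); they miss things now and then, are a little off and sometimes report something else, mostly with a low value. They report only what shows in the picture. A call takes as long as a camera call. They do not tell look-alikes from the thing itself.
- cut_out(name, picture): "region" (420x560 bool, what is visible of it) and "box" ([left, top, right, bottom] in pixels, round what is visible of it).
The state is a dict: "t": time; "joints": joint angles; "qvel": joint speeds; "tau": joint torques, N m; "eef_pos": TCP position; "tcp_rot": TCP orientation; "ft_force": force on the tool from outside, world axes, zero at the start; "moment": the same for the moment, N m; "opening": opening from 0.0 (shut) to 1.0 (fully open); "grip_force": force on a finger pad.
Only numpy, scipy, OpenCV 4.12 (cv2) and the standard library are available. Lean on these libraries where they do the work, as an engineer would, in place of code of your own. Each camera call takes 0.05 s, during which the arm holds its last target. There are 200 camera calls.

## Working session

There is one attempt and no reset: what is moved stays moved. The work goes in short steps, Python scripts to look and compute and a tool call to move; the robot and the scene stay as the last step left them, time stands still between calls to the robot, and variables do not carry over. Pictures are saved under pics/ and viewed, at most 14 in all, crops included, and the job is handed in when it is done.

Besides the shell and the picture viewer there is one more tool, called after "Call:" as a command line: name --argument value ..., lists and objects as JSON in quotes. jog_arm: Moves the arm, as the interface text tells. Its arguments: {"type":"object","properties":{"motion":{"type":"array"},"grip":{"type":"number"}},"required":["motion"]}

```bash
mkdir -p pics; cat > h.py <<'E'
import numpy as np, cv2
from cell import state, read_camera, job_done, cut_out
def ray(p,u,v):
    f=210/np.tan(np.radians(p["vertical_fov"])/2); E=np.array(p["extrinsics"])
    d=E[:3,:3]@np.array([(u-p["cx"])/f,-(v-p["cy"])/f,-1]); return E[:3,3],d/np.linalg.norm(d)
def atz(p,u,v,z):
    o,d=ray(p,u,v); return o+d*(z-o[2])/d[2]
def proj(p,X):
    f=210/np.tan(np.radians(p["vertical_fov"])/2); E=np.array(p["extrinsics"])
    c=E[:3,:3].T@(np.array(X)-E[:3,3]); return np.array([p["cx"]+f*c[0]/-c[2],p["cy"]-f*c[1]/-c[2]])
def meet(r1,r2):
    (a,d),(b,e)=r1,r2; s=np.linalg.lstsq(np.c_[d,-e],b-a,rcond=None)[0]
    P,Q=a+s[0]*d,b+s[1]*e; return (P+Q)/2,np.linalg.norm(P-Q)
E
python3 - <<'E'
from h import *
for n in("top","side"):
    p=read_camera(n); cv2.imwrite(f"pics/{n}1.png",p["img"])
    print(n,{k:v for k,v in p.items() if k not in("img",)})
    for t in["bottle_red_center","bottle_yellow_center","bottle_green_center","bottle_blue_center","pad_red","wood_rack","steel_rack","cup"]:
        print(t,[(round(r["p"],2),np.round(r["box"]).tolist()) for r in cut_out(t,p)])
E
```

```text
top {'vertical_fov': 48.32492751985317, 'cx': 274.9965323972568, 'cy': 208.19467111861303, 'extrinsics': array([[ 1.46287755e-02,  9.88680663e-01, -1.49320277e-01,
         3.95438329e+02],
       [-9.99184022e-01,  8.83182979e-03, -3.94117897e-02,
        -2.01900192e+01],
       [-3.76469031e-02,  1.49774982e-01,  9.88003120e-01,
         9.88415623e+02],
       [ 0.00000000e+00,  0.00000000e+00,  0.00000000e+00,
         1.00000000e+00]]), 'shot': 1}
bottle_red_center [(0.54, [189.0, 169.0, 209.0, 189.0]), (0.43, [165.0, 168.0, 186.0, 196.0])]
bottle_yellow_center [(0.66, [214.0, 168.0, 241.0, 194.0])]
bottle_green_center [(0.97, [131.0, 168.0, 159.0, 186.0]), (0.17, [216.0, 168.0, 244.0, 195.0])]
bottle_blue_center [(0.92, [133.0, 213.0, 173.0, 238.0]), (0.63, [160.0, 172.0, 181.0, 196.0])]
pad_red [(0.73, [193.0, 172.0, 216.0, 194.0]), (0.43, [130.0, 168.0, 244.0, 198.0])]
wood_rack [(0.7, [129.0, 171.0, 243.0, 199.0])]
steel_rack [(0.68, [328.0, 181.0, 443.0, 225.0])]
cup [(0.63, [265.0, 193.0, 291.0, 217.0])]
side {'vertical_fov': 53.94777658346351, 'cx': 282.9354584958427, 'c
[... 303 characters left out ...]
.00000000e+00,  0.00000000e+00,  0.00000000e+00,
         1.00000000e+00]]), 'shot': 2}
bottle_red_center [(0.76, [241.0, 242.0, 263.0, 283.0]), (0.61, [223.0, 246.0, 269.0, 349.0])]
bottle_yellow_center [(0.65, [245.0, 221.0, 266.0, 261.0]), (0.44, [260.0, 273.0, 266.0, 284.0])]
bottle_green_center [(0.77, [234.0, 292.0, 252.0, 339.0])]
bottle_blue_center [(0.97, [290.0, 279.0, 320.0, 332.0]), (0.81, [235.0, 270.0, 256.0, 303.0])]
pad_red [(0.43, [260.0, 270.0, 264.0, 286.0])]
wood_rack [(0.62, [220.0, 243.0, 271.0, 351.0]), (0.45, [247.0, 222.0, 265.0, 262.0]), (0.35, [225.0, 319.0, 256.0, 340.0])]
steel_rack [(0.94, [268.0, 148.0, 302.0, 199.0])]
cup [(0.71, [272.0, 202.0, 300.0, 235.0])]
```

View pics/top1.png

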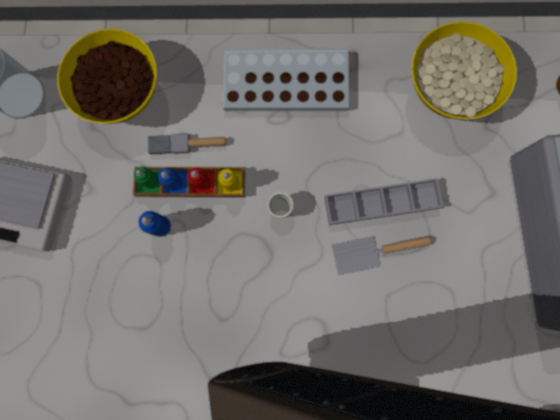

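View pics/side1.png

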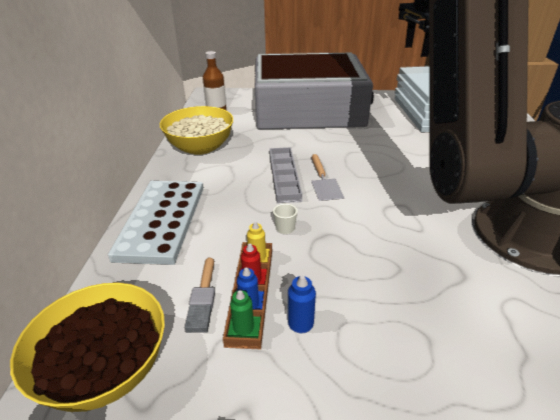

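The top view has the wooden rack at (188,182), with bottles from the robot's left: green (147,177), blue (170,180), red (200,180) and yellow (230,180). The empty steel rack is at (385,203), with bays at about (343,207), (372,203), (400,198) and (427,195).

There are two blue bottles: one in the rack at (170,180) top / (247,287) side, and a loose one at (153,223) top / (301,303) side. The one in the rack is smaller and stands on the blue pad, so it is the one meant. I'll confirm this in a crop.

```bash
python3 - <<'E'
from h import *
t=cv2.imread("pics/top1.png");s=cv2.imread("pics/side1.png")
a=cv2.resize(t[155:245,125:250],None,fx=4.8,fy=4.8,interpolation=cv2.INTER_CUBIC)
b=cv2.resize(s[215:355,215:330],None,fx=4.2,fy=4.2,interpolation=cv2.INTER_CUBIC)
cv2.imwrite("pics/ct.png",a);cv2.imwrite("pics/cs.png",b)
c=cv2.resize(t[170:235,315:450],None,fx=5.8,fy=5.8,interpolation=cv2.INTER_CUBIC);cv2.imwrite("pics/cst.png",c)
E
```

```text
(no output)
```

View pics/ct.png

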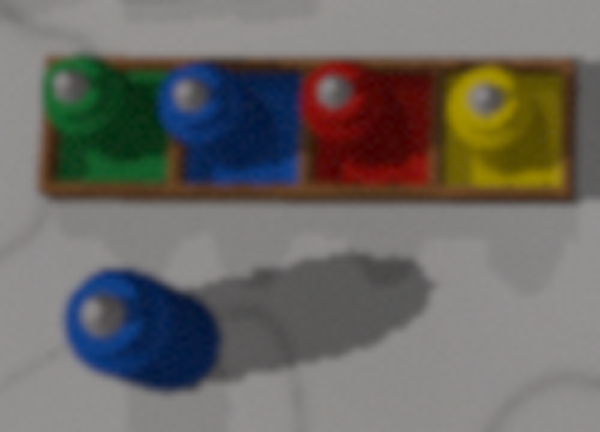

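View pics/cs.png

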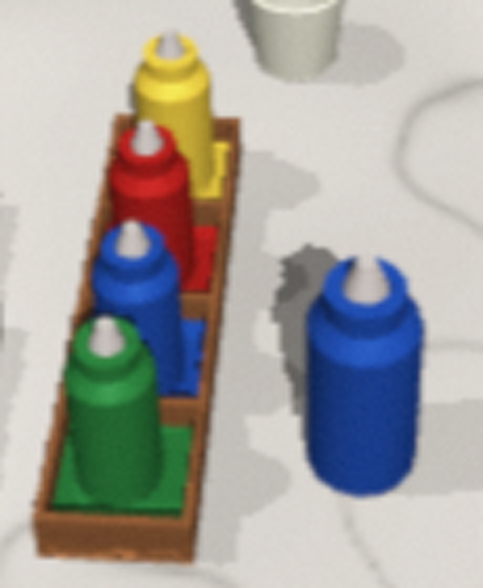

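View pics/cst.png

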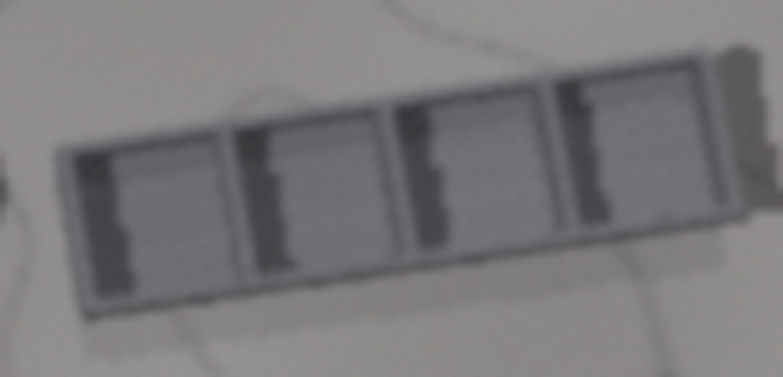

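The crops confirm it: the loose blue bottle is clearly taller and wider than the one on the blue pad at crop (189,94) top / (131,300) side. The rack's blue bottle is the one to move. I took nozzle and rim corner pixels from the crops to measure positions.

```bash
python3 - <<'E'
from h import *
T=read_camera("top");S=read_camera("side")
ft=lambda p,k,o:((p[0]+.5)/k-.5+o[0],(p[1]+.5)/k-.5+o[1])
nt=dict(green=(70,86),blue=(189,94),red=(333,92),yellow=(486,97))
ns=dict(green=(106,336),blue=(131,239),red=(146,138),yellow=(170,45))
for k in nt:
    P,g=meet(ray(T,*ft(nt[k],4.8,(125,155))),ray(S,*ft(ns[k],4.2,(215,215))))
    print(k,P.round(1),round(g,1))
def rack(c,k,o,z=24):
    Q=np.array([atz(T,*ft(p,k,o),z)[:2] for p in c]); m=Q.mean(0)
    L=(Q[1]+Q[2]-Q[0]-Q[3])/2; d=(Q[0]+Q[1]-Q[2]-Q[3])/2
    y=-L/np.linalg.norm(L); print("rack",m.round(1),"len",np.linalg.norm(L).round(1),np.linalg.norm(d).round(1),"yaw",np.arctan2(-y[0],y[1]).round(4))
    for s in(87,29,-29,-87):
        b=m+y*s; print(s,b.round(1), "side px",proj(S,[*b,z]).round(1))
    return Q
Qw=rack([(47,58),(574,58),(574,199),(42,196)],4.8,(125,155))
Qs=rack([(57,148),(712,50),(748,215),(83,318)],5.8,(315,170))
im=S["img"].copy(); im=cv2.resize(im,None,fx=4,fy=4,interpolation=cv2.INTER_CUBIC)
for Q in(Qw,Qs):
  for q in Q:
    for z,c in((24,(0,255,0)),(0,(0,0,255))):
      u,v=proj(S,[*q,z]); cv2.circle(im,(int(u*4),int(v*4)),3,c,-1)
cv2.imwrite("pics/chk.png",im[560:1420,840:1320][:, :][::1])
cv2.imwrite("pics/chk.png",cv2.resize(im[540:1420,840:1320],None,fx=.68,fy=.68))
c=atz(T,280,206,25);print("cup~",c)
s=state();print({k:np.round(s[k],3) for k in("t","eef_pos","tcp_rot","joints")})
E
```

```text
green [601.  286.8  90.2] 1.0
blue [597.9 236.6  90.9] 1.3
red [599.2 176.8  90.7] 1.4
yellow [596.8 113.5  90.6] 0.1
rack [597.5 201.9] len 235.6 62.8 yaw 0.0038
87 [597.2 288.9] side px [244.9 322.5]
29 [597.4 230.9] side px [249.1 295.8]
-29 [597.6 172.9] side px [252.7 272.3]
-87 [597.8 114.9] side px [256.  251.5]
rack [ 558.2 -206.3] len 237.7 61.4 yaw 0.162
87 [ 544.2 -120.5] side px [288.3 186.9]
29 [ 553.5 -177.7] side px [285.7 174.3]
-29 [ 562.9 -234.9] side px [283.3 162.8]
-87 [ 572.2 -292.2] side px [281.2 152.3]
cup~ [545.7608328    7.87528654  25.        ]
{'t': np.float64(1.0), 'eef_pos': array([ 177.428, -599.311,  208.964]), 'tcp_rot': array([ 3.142, -0.   ,  0.288]), 'joints': array([-1.389,  0.491,  1.559,  0.   ,  1.092, -0.106])}
```

View pics/chk.png

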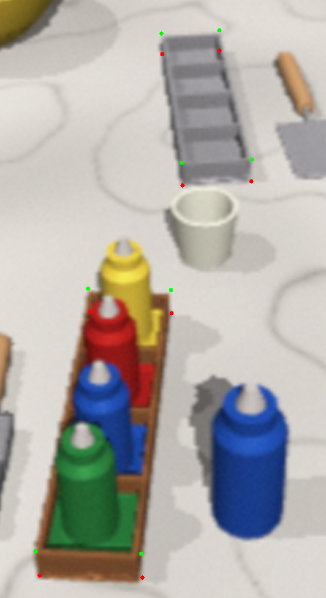

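```bash
python3 - <<'E'
from h import *
T=read_camera("top");S=read_camera("side")
print("decoy nozzle",meet(ray(T,125+103/4.8-.4,155+315/4.8-.4),ray(S,215+366/4.2-.4,215+282/4.2-.4)))
print("box corners",[atz(T,u,v,100).round() for u,v in((512,155),(540,325))])
E
```

```text
decoy nozzle (array([504.13936989, 264.08803738, 100.94492053]), np.float64(0.6048906475472127))
box corners [array([ 637., -438.,  100.]), array([ 320., -469.,  100.])]
```

Call:
jog_arm --motion '[[[10, -40, 0], -0.14], [[20, -80, 0], -0.28], [[30, -120, 0], -0.42], [[45, -165, 0], -0.56], [[60, -210, 0], -0.7]]' --grip 0

```text
t: 1.6
eef_pos: [175.1, -379.1, 208.9]
tcp_rot: [3.141, 0.0, 0.993]
ft_force: [0.7, 0.1, 0.2]
opening: 0.997
grip_force: 0.0
```

Call:
jog_arm --motion '[[[45, 6, 0], -0.12], [[90, 12, 0], -0.24], [[135, 18, 0], -0.36], [[180, 24, 0], -0.48], [[225, 30, 0], -0.578]]'

```text
t: 2.1
eef_pos: [325.2, -208.2, 209.3]
tcp_rot: [3.141, 0.001, 1.57]
ft_force: [-0.0, -0.3, 0.7]
opening: 1.002
grip_force: 0.0
```

Call:
jog_arm --motion '[[[36, 30, 0], 0], [[72, 60, 0], 0], [[108, 90, 0], 0], [[144, 120, 0], 0], [[180, 150, 0], 0]]'

```text
t: 2.6
eef_pos: [476.2, -28.4, 209.2]
tcp_rot: [3.141, 0.0, 1.566]
ft_force: [0.7, -1.9, 0.5]
opening: 1.002
grip_force: 0.0
```

Call:
jog_arm --motion '[[[35, 30, 0], 0], [[70, 60, 0], 0], [[105, 90, 0], 0], [[140, 120, 0], 0], [[140, 120, 0], 0]]'

```text
t: 3.1
eef_pos: [598.2, 112.6, 208.3]
tcp_rot: [3.141, -0.001, 1.569]
ft_force: [-0.8, -0.7, 0.2]
opening: 1.0
grip_force: 0.0
```

Call:
jog_arm --motion '[[[1, 0, 40], 0], [[1, 0, 80], 0], [[1, 0, 115], 0], [[1, 0, 142], 0], [[1, 0, 142], 0]]'

```text
t: 3.6
eef_pos: [593.9, 109.5, 63.9]
tcp_rot: [-3.136, 0.001, 1.566]
ft_force: [-0.5, 0.0, -0.3]
opening: 1.0
grip_force: 0.0
```

Call:
jog_arm --motion '[[[0, 0, 0], 0], [[0, 0, 0], 0], [[0, 0, 0], 0], [[0, 0, 0], 0], [[0, 0, 0], 0]]' --grip 1

```text
t: 4.1
eef_pos: [596.1, 110.1, 67.6]
tcp_rot: [3.141, 0.0, 1.566]
ft_force: [-0.6, -0.1, 0.1]
opening: 0.636
grip_force: 0.0
```

Call:
jog_arm --motion '[[[3, 0, 1], 0], [[3, 0, 1], 0], [[3, 0, 1], 0], [[3, 0, 1], 0], [[3, 0, 1], 0]]'

```text
t: 4.6
eef_pos: [595.8, 113.0, 65.8]
tcp_rot: [-3.141, 0.0, 1.566]
ft_force: [0.4, 1.0, 0.8]
opening: 0.353
grip_force: 30.0
```

Call:
jog_arm --motion '[[[0, 0, 0], 0], [[0, 0, 0], 0], [[0, 0, 0], 0]]'

```text
t: 4.9
eef_pos: [595.8, 113.0, 65.8]
tcp_rot: [-3.141, 0.0, 1.566]
ft_force: [-0.3, 0.3, -0.5]
opening: 0.348
grip_force: 29.0
```

Call:
jog_arm --motion '[[[0, 0, -25], 0], [[0, 0, -55], 0], [[0, 0, -85], 0], [[0, 0, -100], 0], [[-20, -5, -100], 0]]'

```text
t: 5.4
eef_pos: [591.9, 94.3, 168.4]
tcp_rot: [3.137, -0.0, 1.568]
ft_force: [-0.2, -0.2, -1.2]
opening: 0.351
grip_force: 29.0
```

Call:
jog_arm --motion '[[[-45, -10, 0], 0], [[-90, -20, 0], 0], [[-135, -30, 0], 0], [[-180, -40, 0], 0], [[-214, -47, 0], 0]]'

```text
t: 5.9
eef_pos: [541.8, -123.0, 166.0]
tcp_rot: [-3.142, 0.0, 1.565]
ft_force: [0.4, -0.6, -1.6]
opening: 0.352
grip_force: 29.0
```

Call:
jog_arm --motion '[[[0, 0, 0], 0], [[0, 0, 0], 0]]'

```text
t: 6.1
eef_pos: [542.5, -121.2, 165.9]
tcp_rot: [-3.142, -0.0, 1.564]
ft_force: [-0.5, 0.3, -0.9]
opening: 0.349
grip_force: 29.0
```

```bash
python3 - <<'E'
from h import *
T=read_camera("top");S=read_camera("side")
a=cv2.resize(T["img"][150:240,300:450],(600,360),interpolation=cv2.INTER_CUBIC)
b=cv2.resize(S["img"][100:235,225:345],(533,600),interpolation=cv2.INTER_CUBIC)[:240*2]
c=np.zeros((480,800,3),np.uint8);c[:240,:400]=cv2.resize(a,(400,240));c[:360,400:]=cv2.resize(b,(400,360));cv2.imwrite("pics/y1.png",c)
print(state()["eef_pos"])
E
```

```text
[ 542.80501098 -119.93708798  165.88589124]
```

View pics/y1.png

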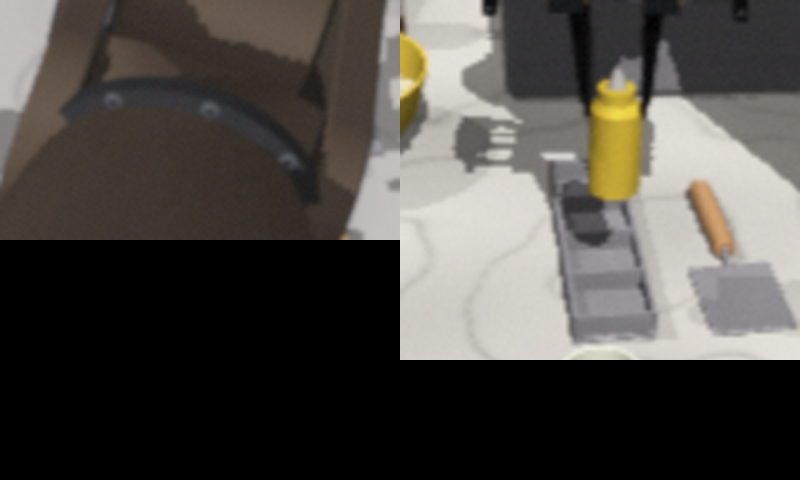

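The top view is blocked by the arm. In the side view the yellow bottle hangs at crop (615,145) in line with the near bay at (613,300). I'll lower it to just above the walls and check again.

Call:
jog_arm --motion '[[[0, 1, 30], 0], [[0, 1, 60], 0], [[0, 1, 80], 0], [[0, 1, 80], 0], [[0, 1, 80], 0]]'

```text
t: 6.7
eef_pos: [544.1, -119.9, 86.3]
tcp_rot: [-3.141, 0.0, 1.567]
ft_force: [0.6, 0.1, -0.8]
opening: 0.352
grip_force: 29.0
```

```bash
python3 - <<'E'
from h import *
S=read_camera("side")
cv2.imwrite("pics/y2.png",cv2.resize(S["img"][125:215,235:335],None,fx=6,fy=6,interpolation=cv2.INTER_CUBIC))
e=state()["eef_pos"];print(e,proj(S,[e[0],e[1],e[2]-54.8])-[235,125])
E
```

```text
[ 544.34146259 -120.16804914   86.85517332] [53.19865128 59.17990437]
```

View pics/y2.png

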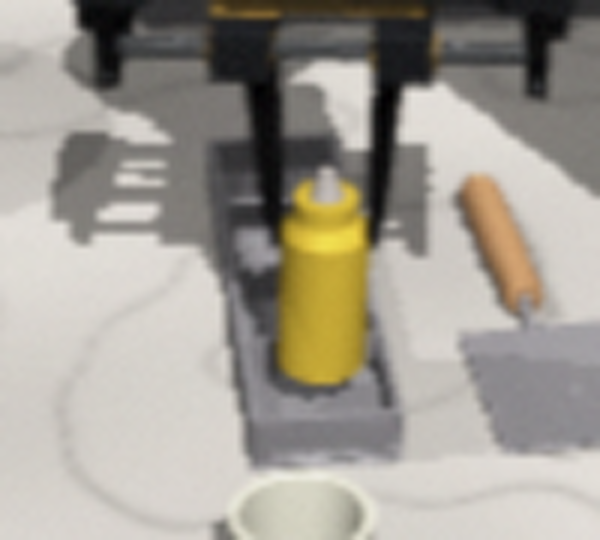

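The yellow bottle's foot is at crop (321,368), inside the near bay, whose inner walls run from x ≈ 250 to 385. The offset from the prediction equals the side camera's rack residual, so it is centred. I'll lower and release.

Call:
jog_arm --motion '[[[0, 0, 8], 0], [[0, 0, 15], 0], [[0, 0, 20], 0], [[0, 0, 22], 0], [[0, 0, 22], 0]]'

```text
t: 7.25
eef_pos: [543.6, -120.7, 63.6]
tcp_rot: [-3.141, -0.0, 1.566]
ft_force: [-0.4, -0.3, -1.3]
opening: 0.351
grip_force: 29.0
```

Call:
jog_arm --motion '[[[0, 0, 0.5], 0], [[0, 0, 1], 0], [[0, 0, 1], 0]]'

```text
t: 7.55
eef_pos: [543.8, -120.7, 63.0]
tcp_rot: [3.141, 0.0, 1.566]
ft_force: [0.5, 0.3, -0.7]
opening: 0.348
grip_force: 29.0
```

Call:
jog_arm --motion '[[[0, 0, 0], 0], [[0, 0, 0], 0], [[0, 0, 0], 0], [[0, 0, 0], 0], [[0, 0, 0], 0]]' --grip 0

```text
t: 8.05
eef_pos: [543.7, -120.7, 63.0]
tcp_rot: [3.142, 0.0, 1.566]
ft_force: [-0.4, -0.0, -1.0]
opening: 0.717
grip_force: 0.0
```

Call:
jog_arm --motion '[[[0, 0, 0], 0], [[0, 0, 0], 0], [[0, 0, -20], 0], [[0, 0, -60], 0], [[0, 0, -105], 0]]'

```text
t: 8.55
eef_pos: [543.1, -120.5, 168.3]
tcp_rot: [-3.139, -0.001, 1.566]
ft_force: [0.7, 0.3, 0.8]
opening: 0.999
grip_force: 0.0
```

Call:
jog_arm --motion '[[[45, 8, 0], 0], [[90, 16, 0], 0], [[135, 24, 0], 0], [[180, 32, 0], 0], [[225, 40, 0], 0]]'

```text
t: 9.05
eef_pos: [584.9, 106.0, 168.0]
tcp_rot: [3.141, 0.0, 1.566]
ft_force: [1.1, -0.5, 0.3]
opening: 0.998
grip_force: 0.0
```

Call:
jog_arm --motion '[[[36, 8, 0], 0], [[72, 16, 0], 0], [[72, 16, 0], 0], [[72, 16, 0], 0]]'

```text
t: 9.45
eef_pos: [600.9, 176.6, 167.6]
tcp_rot: [-3.141, 0.0, 1.567]
ft_force: [-0.3, -1.1, 0.1]
opening: 1.0
grip_force: 0.0
```

```bash
python3 - <<'E'
from h import *
T=read_camera("top");S=read_camera("side")
a=cv2.resize(T["img"][150:240,120:450],(792,216),interpolation=cv2.INTER_CUBIC)
b=cv2.resize(S["img"][125:355,205:345],(228,375),interpolation=cv2.INTER_CUBIC)
c=np.zeros((600,800,3),np.uint8);c[:216,:792]=a;c[220:595,:228]=b
d=cv2.resize(S["img"][125:210,255:335],(353,375),interpolation=cv2.INTER_CUBIC);c[220:595,240:593]=d;cv2.imwrite("pics/y3.png",c)
print(state()["eef_pos"])
E
```

```text
[600.98070895 175.22866277 167.7746316 ]
```

View pics/y3.png

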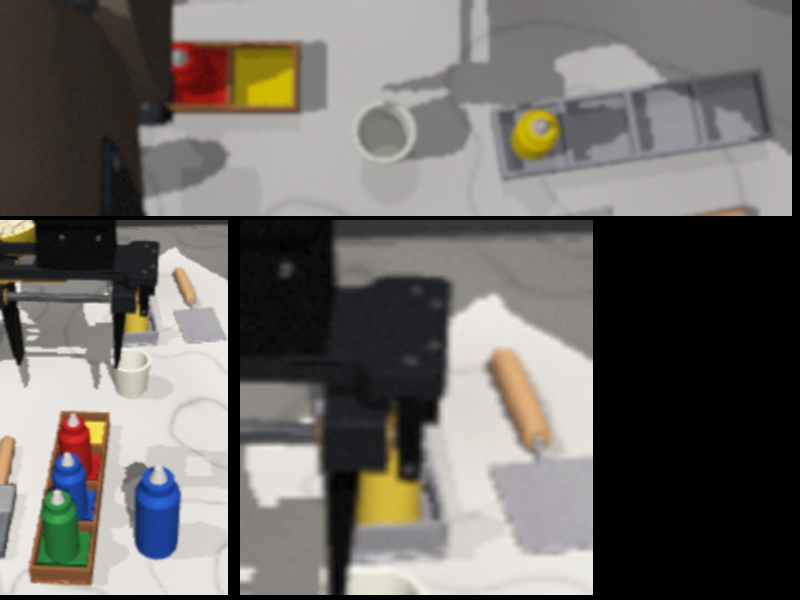

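Yellow stands upright in the steel rack's robot-left bay at crop (537,133), centred. Next is red.

Call:
jog_arm --motion '[[[1, -1, 35], 0], [[1, -1, 70], 0], [[1, -1, 95], 0], [[1, -1, 102], 0], [[1, -1, 102], 0]]'

```text
t: 10.05
eef_pos: [600.1, 176.0, 65.5]
tcp_rot: [-3.14, 0.0, 1.565]
ft_force: [-0.4, -0.3, 0.2]
opening: 0.999
grip_force: 0.0
```

Call:
jog_arm --motion '[[[0, 0, 0], 0], [[0, 0, 0], 0], [[0, 0, 0], 0], [[0, 0, 0], 0], [[0, 0, 0], 0]]' --grip 1

```text
t: 10.55
eef_pos: [600.3, 177.1, 66.3]
tcp_rot: [3.141, -0.0, 1.566]
ft_force: [-0.1, -0.2, 0.1]
opening: 0.632
grip_force: 0.0
```

Call:
jog_arm --motion '[[[0, 0, 0], 0], [[0, 0, 0], 0], [[0, 0, 0], 0], [[0, 0, 0], 0], [[0, 0, 0], 0]]'

```text
t: 11.05
eef_pos: [600.3, 177.0, 65.9]
tcp_rot: [3.141, 0.0, 1.566]
ft_force: [-0.5, -1.0, -1.0]
opening: 0.35
grip_force: 30.0
```

Call:
jog_arm --motion '[[[0, 0, 0], 0], [[0, 0, 0], 0]]'

```text
t: 11.25
eef_pos: [600.2, 177.0, 65.9]
tcp_rot: [3.142, 0.0, 1.566]
ft_force: [-0.2, 0.0, 0.2]
opening: 0.347
grip_force: 30.0
```

Call:
jog_arm --motion '[[[0, 0, -25], 0], [[0, 0, -60], 0], [[0, 0, -95], 0], [[0, 0, -120], 0], [[-25, -3, -120], 0]]'

```text
t: 11.75
eef_pos: [598.4, 153.8, 189.5]
tcp_rot: [3.136, -0.001, 1.568]
ft_force: [-0.2, -0.2, -1.2]
opening: 0.349
grip_force: 30.0
```

Call:
jog_arm --motion '[[[-45, -6, 0], 0], [[-90, -12, 0], 0], [[-135, -18, 0], 0], [[-180, -24, 0], 0], [[-225, -30, 0], 0]]'

```text
t: 12.25
eef_pos: [565.3, -74.4, 185.9]
tcp_rot: [-3.141, 0.0, 1.566]
ft_force: [1.8, -0.7, -1.6]
opening: 0.348
grip_force: 30.0
```

Call:
jog_arm --motion '[[[-45, -6, 0], 0], [[-90, -12, 0], 0], [[-105, -14, 0], 0], [[-105, -14, 0], 0], [[-105, -14, 0], 0]]'

```text
t: 12.75
eef_pos: [551.3, -177.1, 185.8]
tcp_rot: [-3.141, -0.0, 1.565]
ft_force: [0.6, 0.6, -1.1]
opening: 0.347
grip_force: 30.0
```

Call:
jog_arm --motion '[[[0, 2, 35], 0], [[0, 2, 70], 0], [[0, 2, 95], 0], [[0, 2, 108], 0], [[0, 2, 108], 0]]'

```text
t: 13.25
eef_pos: [553.1, -176.3, 76.7]
tcp_rot: [-3.139, -0.001, 1.567]
ft_force: [-0.0, -0.2, -0.6]
opening: 0.351
grip_force: 30.0
```

Call:
jog_arm --motion '[[[0, 0, 5], 0], [[0, 0, 10], 0], [[0, 0, 14], 0], [[0, 0, 14.5], 0], [[0, 0, 14.5], 0]]'

```text
t: 13.75
eef_pos: [553.5, -177.8, 63.6]
tcp_rot: [3.141, 0.0, 1.566]
ft_force: [-0.1, 0.5, -0.4]
opening: 0.345
grip_force: 30.0
```

Call:
jog_arm --motion '[[[0, 0, 0.5], 0], [[0, 0, 0.5], 0], [[0, 0, 0.5], 0]]'

```text
t: 14.05
eef_pos: [553.5, -177.8, 63.0]
tcp_rot: [3.141, 0.0, 1.566]
ft_force: [-0.3, 0.1, -1.2]
opening: 0.354
grip_force: 30.0
```

Call:
jog_arm --motion '[[[0, 0, 0], 0], [[0, 0, 0], 0], [[0, 0, 0], 0], [[0, 0, 0], 0], [[0, 0, 0], 0]]' --grip 0

```text
t: 14.55
eef_pos: [553.5, -177.7, 62.9]
tcp_rot: [3.142, 0.0, 1.566]
ft_force: [-0.2, -1.4, -0.6]
opening: 0.712
grip_force: 0.0
```

Call:
jog_arm --motion '[[[0, 0, 0], 0], [[0, 0, 0], 0], [[0, 0, -20], 0], [[0, 0, -60], 0], [[0, 0, -105], 0]]'

```text
t: 15.05
eef_pos: [552.8, -177.5, 168.2]
tcp_rot: [-3.139, -0.001, 1.566]
ft_force: [0.7, 0.0, 0.4]
opening: 0.996
grip_force: 0.0
```

Call:
jog_arm --motion '[[[45, 5, 0], 0], [[90, 10, 0], 0], [[135, 15, 0], 0], [[180, 20, 0], 0], [[225, 25, 0], 0]]'

```text
t: 15.55
eef_pos: [579.5, 48.9, 168.1]
tcp_rot: [3.141, 0.0, 1.566]
ft_force: [0.0, -0.5, -0.1]
opening: 1.0
grip_force: 0.0
```

Call:
jog_arm --motion '[[[45, 5, 0], 0], [[90, 10, 0], 0], [[135, 15, 0], 0], [[180, 20, 0], 0], [[180, 20, 0], 0]]'

```text
t: 16.05
eef_pos: [600.2, 231.8, 167.6]
tcp_rot: [3.141, -0.001, 1.57]
ft_force: [-0.1, 0.0, -1.4]
opening: 1.001
grip_force: 0.0
```

Call:
jog_arm --motion '[[[6, -2, 20], 0], [[6, -2, 20], 0], [[6, -2, 20], 0]]'

```text
t: 16.35
eef_pos: [598.4, 232.5, 147.9]
tcp_rot: [-3.141, 0.0, 1.566]
ft_force: [0.2, 0.3, 0.1]
opening: 1.0
grip_force: 0.0
```

```bash
python3 - <<'E'
from h import *
T=read_camera("top");S=read_camera("side");print(state()["eef_pos"])
a=cv2.resize(T["img"][150:240,310:450],(700,450),interpolation=cv2.INTER_CUBIC);cv2.imwrite("pics/r3.png",a)
cs=cut_out("bottle_blue_center",S)
print([(round(r["p"],2),r["box"]) for r in cs])
E
```

```text
[598.92147695 232.38624029 148.66782999]
[(0.9, [288.3, 276.8, 317.6, 335.2]), (0.85, [238.8, 267.7, 256.7, 308.8])]
```

View pics/r3.png

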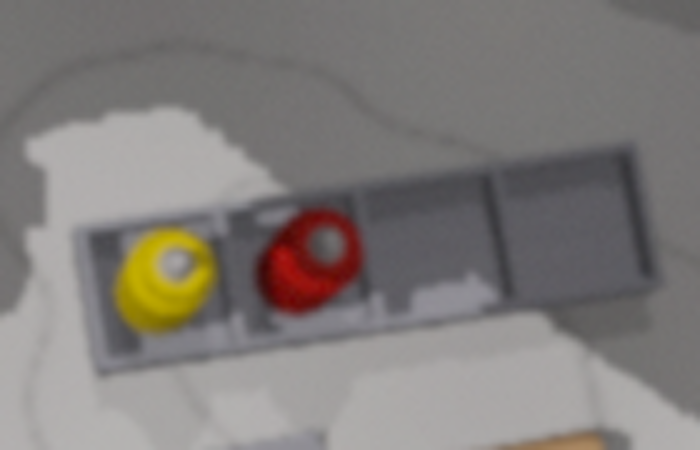

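Yellow at (165,280) and red at (310,262) stand in the two left bays. Red's apparent lean of about (30,42) px matches the perspective for an upright bottle there. Next is blue, the small one in the rack.

Call:
jog_arm --motion '[[[4, 0, 30], 0], [[4, 0, 60], 0], [[4, 0, 78], 0], [[4, 0, 82], 0], [[4, 0, 82], 0]]'

```text
t: 17.0
eef_pos: [598.8, 236.7, 66.2]
tcp_rot: [-3.142, 0.0, 1.565]
ft_force: [-0.3, 0.6, -0.3]
opening: 0.998
grip_force: 0.0
```

Call:
jog_arm --motion '[[[0, 0, 0], 0], [[0, 0, 0], 0], [[0, 0, 0], 0], [[0, 0, 0], 0], [[0, 0, 0], 0]]' --grip 1

```text
t: 17.5
eef_pos: [598.6, 237.1, 66.2]
tcp_rot: [3.141, -0.0, 1.566]
ft_force: [-0.1, -0.7, 0.5]
opening: 0.632
grip_force: 0.0
```

Call:
jog_arm --motion '[[[0, 0, 0], 0], [[0, 0, 0], 0], [[0, 0, 0], 0], [[0, 0, 0], 0], [[0, 0, 0], 0]]'

```text
t: 18.0
eef_pos: [598.5, 237.0, 65.9]
tcp_rot: [3.142, 0.0, 1.566]
ft_force: [0.1, 0.2, -0.7]
opening: 0.353
grip_force: 30.0
```

Call:
jog_arm --motion '[[[0, 0, 0], 0], [[0, 0, 0], 0]]'

```text
t: 18.2
eef_pos: [598.5, 237.0, 65.9]
tcp_rot: [3.142, 0.0, 1.566]
ft_force: [0.5, 0.8, -0.5]
opening: 0.35
grip_force: 30.0
```

Call:
jog_arm --motion '[[[0, 0, -25], 0], [[0, 0, -60], 0], [[0, 0, -95], 0], [[0, 0, -120], 0], [[-27, -3, -120], 0]]'

```text
t: 18.7
eef_pos: [596.6, 212.1, 189.5]
tcp_rot: [3.136, -0.002, 1.568]
ft_force: [0.1, 0.5, -1.2]
opening: 0.35
grip_force: 30.0
```

Call:
jog_arm --motion '[[[-45, -3, 0], 0], [[-90, -6, 0], 0], [[-135, -9, 0], 0], [[-180, -12, 0], 0], [[-225, -15, 0], 0]]'

```text
t: 19.2
eef_pos: [578.7, -16.5, 185.9]
tcp_rot: [-3.141, 0.0, 1.566]
ft_force: [0.6, 0.2, -0.2]
opening: 0.347
grip_force: 30.0
```

Call:
jog_arm --motion '[[[-45, -3, 0], 0], [[-90, -6, 0], 0], [[-135, -9, 0], 0], [[-180, -12, 0], 0], [[-220, -15, 0], 0]]'

```text
t: 19.7
eef_pos: [562.6, -236.9, 185.9]
tcp_rot: [-3.141, 0.0, 1.565]
ft_force: [-0.2, 0.7, -1.0]
opening: 0.35
grip_force: 30.0
```

Call:
jog_arm --motion '[[[0, 0, 0], 0], [[0, 0, 0], 0]]'

```text
t: 19.9
eef_pos: [562.7, -235.4, 185.6]
tcp_rot: [-3.141, -0.0, 1.564]
ft_force: [-0.4, 0.7, -0.8]
opening: 0.349
grip_force: 30.0
```

Call:
jog_arm --motion '[[[0, 0, 35], 0], [[0, 0, 70], 0], [[0, 0, 95], 0], [[0, 0, 108], 0], [[0, 0, 108], 0]]'

```text
t: 20.4
eef_pos: [562.8, -233.5, 76.7]
tcp_rot: [-3.139, -0.001, 1.567]
ft_force: [-0.0, 0.8, -1.2]
opening: 0.35
grip_force: 30.0
```

Call:
jog_arm --motion '[[[0, 0, 5], 0], [[0, 0, 10], 0], [[0, 0, 14], 0], [[0, 0, 15], 0], [[0, 0, 15], 0]]'

```text
t: 20.9
eef_pos: [563.2, -234.8, 63.1]
tcp_rot: [3.141, 0.0, 1.566]
ft_force: [-0.1, -0.4, -1.3]
opening: 0.352
grip_force: 30.0
```

Call:
jog_arm --motion '[[[0, 0, 0], 0], [[0, 0, 0], 0]]'

```text
t: 21.1
eef_pos: [563.2, -234.9, 63.2]
tcp_rot: [3.141, 0.0, 1.566]
ft_force: [-0.2, -0.4, -1.7]
opening: 0.351
grip_force: 30.0
```

Call:
jog_arm --motion '[[[0, 0, 0], 0], [[0, 0, 0], 0], [[0, 0, 0], 0], [[0, 0, 0], 0], [[0, 0, 0], 0]]' --grip 0

```text
t: 21.6
eef_pos: [563.1, -234.8, 63.0]
tcp_rot: [-3.142, 0.0, 1.566]
ft_force: [0.3, 0.3, 0.0]
opening: 0.712
grip_force: 0.0
```

Call:
jog_arm --motion '[[[0, 0, 0], 0], [[0, 0, 0], 0], [[0, 0, -20], 0], [[0, 0, -60], 0], [[0, 0, -105], 0]]'

```text
t: 22.1
eef_pos: [562.6, -234.5, 168.2]
tcp_rot: [-3.139, -0.001, 1.566]
ft_force: [0.6, -0.1, 1.0]
opening: 0.996
grip_force: 0.0
```

Call:
jog_arm --motion '[[[45, 3, 0], 0], [[90, 6, 0], 0], [[135, 9, 0], 0], [[180, 12, 0], 0], [[225, 15, 0], 0]]'

```text
t: 22.6
eef_pos: [579.1, -8.1, 168.1]
tcp_rot: [3.141, 0.0, 1.566]
ft_force: [0.2, -0.2, 0.1]
opening: 1.003
grip_force: 0.0
```

Call:
jog_arm --motion '[[[45, 3, 0], 0], [[90, 6, 0], 0], [[135, 9, 0], 0], [[180, 12, 0], 0], [[225, 15, 0], 0]]'

```text
t: 23.1
eef_pos: [595.2, 217.0, 168.0]
tcp_rot: [3.141, 0.0, 1.566]
ft_force: [1.3, 0.0, 0.4]
opening: 0.997
grip_force: 0.0
```

Call:
jog_arm --motion '[[[45, 3, 0], 0], [[72, 4, 0], 0], [[72, 4, 0], 0], [[72, 4, 0], 0]]'

```text
t: 23.5
eef_pos: [599.4, 287.2, 167.5]
tcp_rot: [-3.141, 0.0, 1.567]
ft_force: [-0.3, -1.0, 0.6]
opening: 0.999
grip_force: 0.0
```

Call:
jog_arm --motion '[[[1, 2, 35], 0], [[1, 2, 70], 0], [[1, 2, 95], 0], [[1, 2, 101], 0], [[1, 2, 101], 0]]'

```text
t: 24.0
eef_pos: [601.8, 286.9, 66.6]
tcp_rot: [-3.14, 0.001, 1.565]
ft_force: [0.5, -0.3, 0.6]
opening: 0.999
grip_force: 0.0
```

Call:
jog_arm --motion '[[[0, 0, 0], 0], [[0, 0, 0], 0], [[0, 0, 0], 0], [[0, 0, 0], 0], [[0, 0, 0], 0]]' --grip 1

```text
t: 24.5
eef_pos: [601.8, 288.1, 67.2]
tcp_rot: [3.141, -0.0, 1.566]
ft_force: [-0.1, -0.5, -0.1]
opening: 0.64
grip_force: 0.0
```

Call:
jog_arm --motion '[[[0, 0, 0], 0], [[0, 0, 0], 0], [[0, 0, 0], 0], [[0, 0, 0], 0], [[0, 0, 0], 0]]'

```text
t: 25.0
eef_pos: [601.8, 288.0, 66.8]
tcp_rot: [-3.142, 0.0, 1.566]
ft_force: [0.4, -0.2, -1.3]
opening: 0.337
grip_force: 28.1
```

Call:
jog_arm --motion '[[[0, 0, 0], 0], [[0, 0, 0], 0]]'

```text
t: 25.2
eef_pos: [601.7, 288.0, 66.8]
tcp_rot: [-3.141, 0.0, 1.566]
ft_force: [0.4, 0.2, -0.5]
opening: 0.341
grip_force: 28.1
```

Call:
jog_arm --motion '[[[0, 0, -25], 0], [[0, 0, -60], 0], [[0, 0, -95], 0], [[0, 0, -120], 0], [[-29, -1, -120], 0]]'

```text
t: 25.7
eef_pos: [601.7, 261.3, 190.7]
tcp_rot: [3.136, -0.002, 1.568]
ft_force: [-0.5, -0.3, -0.8]
opening: 0.342
grip_force: 28.0
```

Call:
jog_arm --motion '[[[-45, -2, 0], 0], [[-90, -4, 0], 0], [[-135, -6, 0], 0], [[-180, -8, 0], 0], [[-225, -10, 0], 0]]'

```text
t: 26.2
eef_pos: [589.0, 32.4, 187.0]
tcp_rot: [-3.142, 0.0, 1.566]
ft_force: [0.8, -0.3, -1.2]
opening: 0.341
grip_force: 28.0
```

Call:
jog_arm --motion '[[[-45, -2, 0], 0], [[-90, -4, 0], 0], [[-135, -6, 0], 0], [[-180, -8, 0], 0], [[-225, -10, 0], 0]]'

```text
t: 26.7
eef_pos: [577.9, -192.7, 187.0]
tcp_rot: [3.142, 0.0, 1.566]
ft_force: [1.1, -0.3, -1.0]
opening: 0.341
grip_force: 28.0
```

Call:
jog_arm --motion '[[[-45, -3, 0], 0], [[-90, -5, 0], 0], [[-100, -5.5, 0], 0], [[-100, -5.5, 0], 0], [[-100, -5.5, 0], 0]]'

```text
t: 27.2
eef_pos: [572.3, -289.7, 186.8]
tcp_rot: [-3.141, -0.001, 1.566]
ft_force: [0.4, 0.1, -0.9]
opening: 0.34
grip_force: 28.0
```

Call:
jog_arm --motion '[[[-1, 0, 35], 0], [[-1, 0, 70], 0], [[-1, 0, 95], 0], [[-1, 0, 108], 0], [[-1, 0, 108], 0]]'

```text
t: 27.7
eef_pos: [572.2, -290.2, 77.8]
tcp_rot: [-3.139, -0.001, 1.567]
ft_force: [-0.8, 0.5, -0.6]
opening: 0.339
grip_force: 28.0
```

Call:
jog_arm --motion '[[[0, 0, 5], 0], [[0, 0, 10], 0], [[0, 0, 14], 0], [[0, 0, 15], 0], [[0, 0, 15], 0]]'

```text
t: 28.2
eef_pos: [572.3, -291.9, 64.0]
tcp_rot: [3.142, 0.0, 1.566]
ft_force: [0.5, 0.8, -0.1]
opening: 0.338
grip_force: 28.0
```

Call:
jog_arm --motion '[[[0, 0, 0], 0], [[0, 0, 0], 0]]'

```text
t: 28.4
eef_pos: [572.4, -292.0, 64.2]
tcp_rot: [3.141, 0.0, 1.566]
ft_force: [-0.5, -0.2, -0.6]
opening: 0.34
grip_force: 28.0
```

Call:
jog_arm --motion '[[[0, 0, 0], 0], [[0, 0, 0], 0], [[0, 0, 0], 0], [[0, 0, 0], 0], [[0, 0, 0], 0]]' --grip 0

```text
t: 28.9
eef_pos: [572.4, -291.8, 64.0]
tcp_rot: [3.142, 0.0, 1.566]
ft_force: [-0.5, 0.6, -0.1]
opening: 0.704
grip_force: 0.0
```

Call:
jog_arm --motion '[[[0, 0, 0], 0], [[0, 0, 0], 0], [[0, 0, -20], 0], [[0, 0, -60], 0], [[0, 0, -105], 0]]'

```text
t: 29.4
eef_pos: [571.8, -291.5, 169.1]
tcp_rot: [-3.139, -0.001, 1.566]
ft_force: [-0.2, -0.6, 0.5]
opening: 0.999
grip_force: 0.0
```

Call:
jog_arm --motion '[[[45, -15, -20], 0], [[90, -30, -40], 0], [[135, -45, -40], 0], [[180, -60, -40], 0], [[225, -75, -40], 0]]'

```text
t: 29.9
eef_pos: [497.6, -64.8, 209.3]
tcp_rot: [3.141, 0.0, 1.566]
ft_force: [0.9, 0.2, 0.2]
opening: 0.999
grip_force: 0.0
```

Call:
jog_arm --motion '[[[45, 0, 0], 0], [[90, 0, 0], 0], [[135, 0, 0], 0], [[180, 0, 0], 0], [[225, 0, 0], 0]]'

```text
t: 30.4
eef_pos: [499.3, 160.4, 209.2]
tcp_rot: [3.141, 0.0, 1.566]
ft_force: [0.8, -0.1, -1.0]
opening: 1.0
grip_force: 0.0
```

Call:
jog_arm --motion '[[[45, -10, 0], 0], [[90, -20, 0], 0], [[90, -20, 0], 0]]'

```text
t: 30.7
eef_pos: [478.7, 252.8, 208.9]
tcp_rot: [3.141, -0.001, 1.57]
ft_force: [0.1, -0.8, -0.6]
opening: 0.999
grip_force: 0.0
```

```bash
python3 - <<'E'
from h import *
T=read_camera("top");S=read_camera("side");print(state()["eef_pos"])
c=np.zeros((600,800,3),np.uint8);c[:,:400]=cv2.resize(S["img"][120:240,225:345],(400,400),interpolation=cv2.INTER_CUBIC).repeat(1,0)[:400].tolist()+[[[0]*3]*400]*200
c[:257,400:]=cv2.resize(T["img"][150:240,310:450],(400,257),interpolation=cv2.INTER_CUBIC)
c[260:560,400:]=cv2.resize(T["img"],(400,300));cv2.imwrite("pics/end.png",c)
E
```

```text
[479.61427269 249.38370086 208.7840843 ]
```

View pics/end.png

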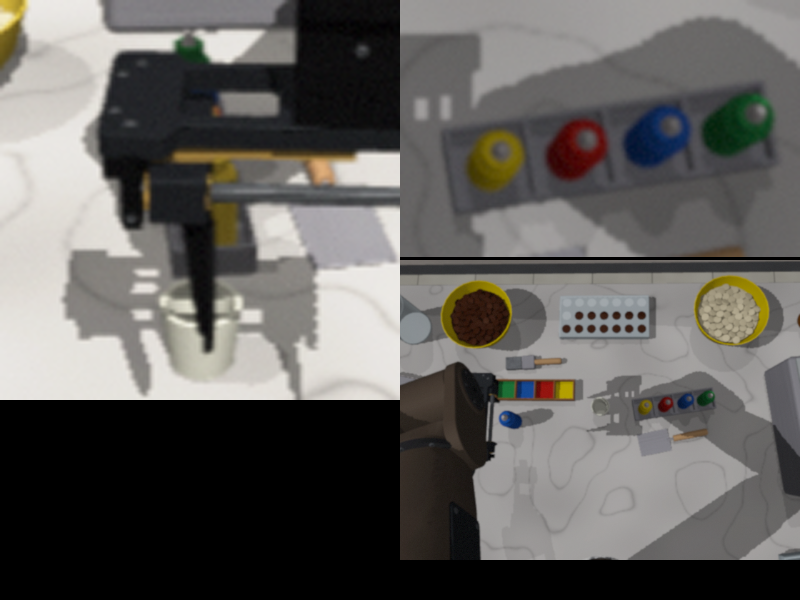

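All four stand upright in the steel rack, from the robot's left: yellow (497,160), red (577,150), blue (658,135) and green (738,123). The cup, brush, spatula and loose blue bottle look unmoved, so I'm handing in.

```bash
python3 -c "
from cell import job_done; print(job_done())"
```

```text
the job is handed in; nothing more can be done
None
```

The four bottles now stand upright in the steel rack in reverse order (yellow, red, blue, green from the robot's left), the cup, brush and spatula look unmoved in the last picture, and the job was handed in at about 31 s of the 122 s; no verdict was returned.

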